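# Clear the counter under the window

### The job

Clear the working strip of the counter using only pushes of your fingertips, nothing picked up: push the half-open drawer of the bamboo organizer fully shut, and slide the ceramic bunny upright along the counter into the corner on the organizer's left, so that its round foot rests against both the organizer's side and the low upstand under the window. Leave the tiara, the ring and the party horn where they are, and finish with your hand clear of everything.

Things in the scene. Friction and masses are not known exactly. Their poses are not given: they have to be found in the camera images.
- organizer: Fixed bamboo box 160 mm deep (x), 280 wide (y), 95 high, flat top, back against the upstand, two drawers side by side in the front facing the robot. May be turned a few degrees. Origin: centre of underside, at counter level; +x to the back (upstand's face at +80 mm), +y to the left as the robot looks (left side at +140 mm), z up.
- drawer (a joint): Opening in m of the right-hand drawer (at -y): 0 fully shut, front against the case; grows as it comes out towards the robot (organizer's -x), at most 0.13. Starts about half open. Slides with a light drag of 1 to 2 N and stays where it is left. The left-hand drawer is shut.
- drawer_face (a point): Middle of the right-hand drawer's outer face, 45 mm above the counter; moves with the drawer. A flat upright bamboo panel 138 mm wide, 10 thick, from 3 to 92 mm above the counter, no knob, only a half-round finger notch (radius 16 mm) in the middle of its top edge. Axes as the organizer's. Shut, it lies at x = -80, y = -70 mm in the organizer's frame.
- corner (a point): Point on the counter where the organizer's left side (y = 0 here) meets the upstand's face (x = 0 here). Axes as the organizer's; the free corner lies to its -x and +y. In the corner, the bunny's centre is at x = -36, y = +36 mm from this point.
- sill: Fixed low quartz upstand with window sill along the counter's far edge, 40 mm high, 1.6 m long, flat upright face to the robot. Origin: on that face at counter level, mid-length; +x into the window, +y along the face to the left. The sill behind is flat at 40 mm for 225 mm; pots and a glass stand on it over 0.45 m from mid-length.
- bunny: Loose beige ceramic sitting bunny, 90 mm high, 0.13 to 0.27 kg, on a round foot of 36 mm radius and 18 mm height with an upright rim, its widest part; the body above is 30 mm in radius. Origin: centre of the foot's underside, on the counter; z up; may face any way. Pushed low, at the foot, it slides without tipping. Starts in front of the upstand, left of the organizer.
- tiara: Loose pink hard-plastic tiara standing on its band, an open arc of 62 mm radius with points up to 64 mm high; origin on the counter, 20 mm from the arc's centre. Farther left than the bunny. Leave alone.
- ring: Loose silver plastic finger ring lying flat on the counter, 28 mm over all and 5 mm high, in front of the shut left-hand drawer; origin at its centre on the counter. Leave alone.
- horn: Loose yellow plastic party horn standing on its bell (radius 36 mm), 142 mm tall, to the right of the organizer; origin at the centre of its foot. Leave alone.

How it is judged:
By the outcome, as a careful person would: the job done as asked, in the order asked, and still so for the second after the job is handed in, with the robot touching nothing.
It also fails if it takes over 67 s, if anything falls off the work surface, if the arm or the gripper's body presses on something with over 40 N, if the wrist force passes 120 N, or if a joint passes its speed limit or range.

### The arm

A 6-joint arm with a two-finger parallel gripper is mounted at the origin on the work surface. World frame = base frame: x ahead of the robot, y to its left, z up, the work surface at z = 0. Lengths are in mm, angles in degrees, forces in N, time in s.
With the tool pointing down it reaches from about 300 to 850 mm from the base axis. Payload 4.2 kg.
Tool frame: the origin (TCP) lies midway between the tips of the shut fingers; the grasp point (between the pads) lies 19 mm behind it; z points along the fingers, y is the line along which they close (so a half turn about z gives the same grasp; the last joint's range is limited). The gripper opens to 91 mm and grips with 3 to 60 N. Pads are 32 mm wide; open, the fingers measure 118 mm over their backs; the gripper's body (76 mm by 178 mm) begins 60 mm behind the grasp point.
Start: joints at [67.838, 18.312, 89.639, -0, 72.044, -1.146], TCP at [206.216, 536.767, 213.976] pointing down, gripper open.
Joint ranges: [-177.97, 177.97], [-48.28, 115.42], [12.27, 149.76], [-77.06, 257.06], [2.81, 150.46], [-146.56, 146.56]. Speed limits (degrees/s): [147.25, 147.25, 180, 180, 180, 180].

### API

Orientations are given as [roll, pitch, yaw] about the fixed x, y, z axes, in that order (R = Rz(yaw) Ry(pitch) Rx(roll)).
In Python, from workcell import env gives the robot as it stands.
- The arm moves only by the tool jog_arm, never from a script. Its argument "steps" is one flat list of numbers, 5 for each row, row after row: the closure, from 0 (fully open) to 1 (shut), then the shift along the tool's x, y, z in cm, then the turn about the tool's z in degrees. A call has 1 to 20 rows; each row is the pose to reach, as a shift and turn from the pose commanded when the call began, along the tool's axes at that moment; what a row does not reach only later rows make up. A row lasts 1/10 s, in which the tool goes at most 50 mm and 8.59 degrees, less where a joint would pass 70% of its speed; a pose out of reach is approached as far as the arm can. A call with a gripper value outside its range is refused whole. The fingers move at their own pace and stop on an object; "force" is the grip in N (left out, the last holds). Time passes only in rows, so rows that repeat a pose let the fingers close. It gives the time, the measured TCP pose, the force and the opening at its end, in the units of the state.
- env.state(): the state, without advancing time (a new reading comes with each control period).
- env.grab_frame(name): name is "side" or "top"; returns the picture (384x512x3 uint8, red, green, blue); there is no depth.
- env.camera_params(name): a dict with "fx", "fy", "cx", "cy" (pixels), "R" (3x3) and "t" (3): a world point X has camera coordinates R X + t. Camera axes: x right, y down, z forward; pixel columns grow to the right and rows downward; lengths in mm; the calibration is good to about 2 mm. A picture is of the moment at which its call begins. camera_params takes no time and is no camera call.
- env.job_done(): hands the job in, once; it reports no verdict.
The state is a dict: "time_s": time; "qpos": joint angles; "qvel": joint speeds; "effort": joint torques, N m; "ee_pos": TCP position; "ee_rot": TCP orientation; "force": force on the tool from outside, world axes, zero at the start; "torque": the same for the moment, N m; "gripper_width": finger opening in mm.
Only numpy, scipy, OpenCV 4.12 (cv2) and the standard library are available. Lean on these libraries where they do the work, as an engineer would, in place of code of your own. Each camera call takes 0.05 s, during which the arm holds its last target. There are 200 camera calls.

## Working session

There is one attempt and no reset: what is moved stays moved. The work goes in short steps, Python scripts to look and compute and a tool call to move; the robot and the scene stay as the last step left them, time stands still between calls to the robot, and variables do not carry over. Pictures are saved under pics/ and viewed, on a budget of 10 in all, crops included, one or two more only if the job needs it, and the job is handed in when it is done.

Besides the shell and the picture viewer there is one more tool, called after "Call:" as a command line: name --argument value ..., lists and objects as JSON in quotes. jog_arm: Moves the arm, as the interface text tells. Its arguments: {"type":"object","properties":{"steps":{"type":"array","items":{"type":"number"}},"force":{"type":"number"}},"required":["steps"]}

```bash
mkdir -p pics
python3 - <<'E'
from workcell import env
import cv2
for n in ("side","top"):
    cv2.imwrite(f"pics/{n}0.png",env.grab_frame(n)[:,:,::-1]); p=env.camera_params(n); print(n,p)
s=env.state(); print(s)
E
```

```text
side {'fx': 383.54395977039053, 'fy': 383.54395977039053, 'cx': 252.66375954759494, 'cy': 190.51815905422296, 'R': array([[ 0.70305702, -0.71095775,  0.01580851],
       [-0.52977109, -0.53845463, -0.65529322],
       [ 0.47439796,  0.45233361, -0.75520917]]), 't': array([-413.57554436,  365.64999235,  938.13877049])}
top {'fx': 456.51790779111644, 'fy': 456.51790779111644, 'cx': 257.74593588395686, 'cy': 189.5912206628168, 'R': array([[ 0.01574271, -0.99985203,  0.00693427],
       [-0.98618885, -0.01667041, -0.16478366],
       [ 0.16487488, -0.00424436, -0.98630536]]), 't': array([   2.70120003,  585.94877685, 1282.06292086])}
{'time_s': 0.1, 'qpos': array([ 6.78364211e+01,  1.83483890e+01,  8.96982592e+01, -2.25969175e-03,
        7.20444766e+01, -1.14653121e+00]), 'qvel': array([-0.03422279, -0.11556658, -0.1599382 ,  0.07092309, -0.08160048,
       -0.0218583 ]), 'effort': array([-9.98812902e-05, -4.13332057e+01, -2.32510918e+01,  7.28828972e-02,
        4.21119144e-02, -5.40889573e-05]), 'ee_pos': array([206.07017413, 536.32873332, 213.20807769]), 'ee_rot': array([-1.79908850e+02,  3.24742942e-04,  1.58983651e+02]), 'force': array([1.57728828, 0.0275412 , 0.29412415]), 'torque': array([-0.02173372,  0.03289298, -0.02342724]), 'gripper_width': 91.42581352711177}
```

View pics/top0.png

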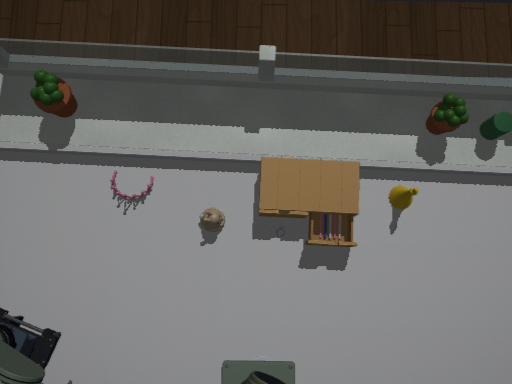

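View pics/side0.png

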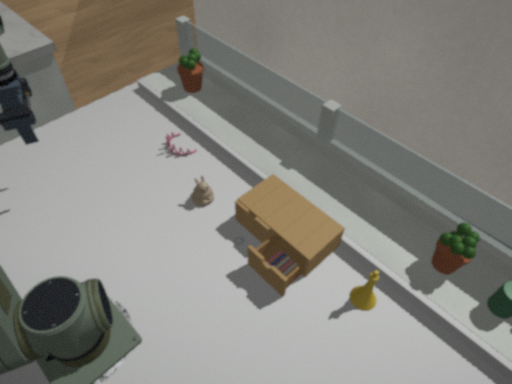

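Top view: organizer top spans about (261,157) to (357,213), the right drawer front is at about (331,242), the bunny at (212,219), the ring at (281,232) and the horn at (401,197). The tiara is around (132,187). The side view agrees. I'll zoom in for accurate pixels.

Run:
```python
import cv2
a=cv2.imread("pics/top0.png")[145:255,190:370]; cv2.imwrite("pics/topz.png",cv2.resize(a,None,fx=4.4,fy=4.4,interpolation=cv2.INTER_CUBIC))
a=cv2.imread("pics/side0.png")[160:300,180:350]; cv2.imwrite("pics/sidez.png",cv2.resize(a,None,fx=4.2,fy=4.2,interpolation=cv2.INTER_CUBIC))
```

```text
(no output)
```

View pics/topz.png

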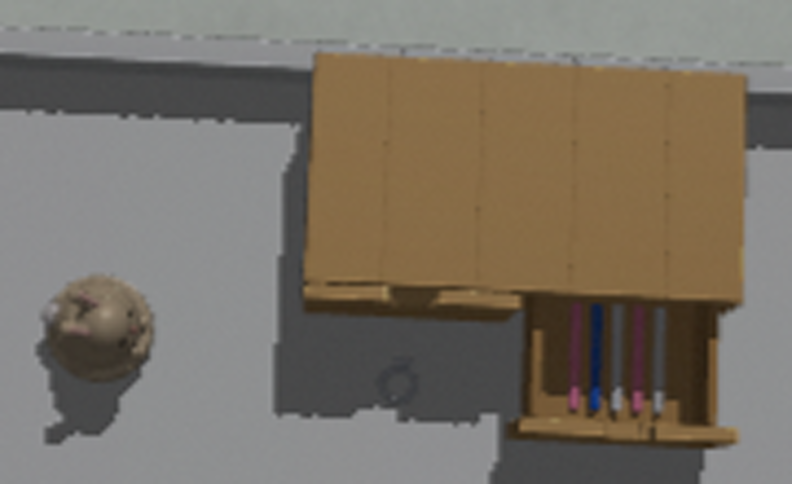

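View pics/sidez.png

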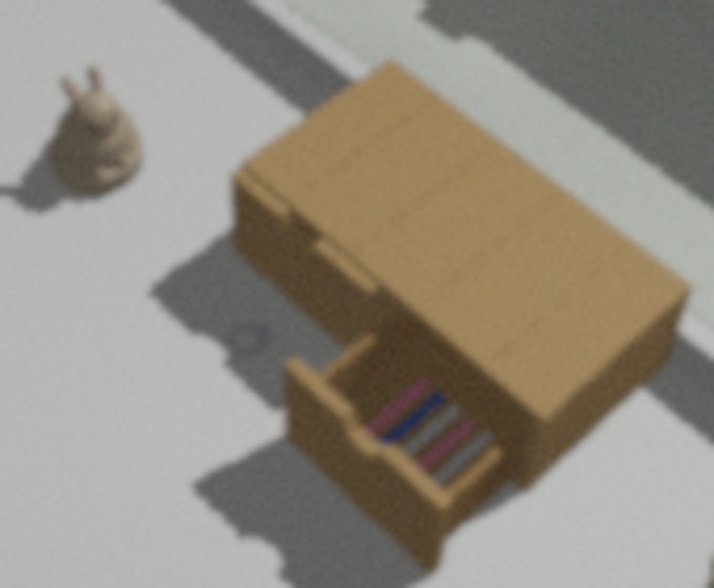

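The zooms show the organizer top corners at (315,54), (746,75), (741,304) and (305,283). The drawer panel runs from (508,437) to (737,443), and the bunny centre is at (98,330) in the top crop and about (96,165) in the side crop.

```bash
cat > h.py <<'E'
import numpy as np
from workcell import env
def ray(n,uv,z):
    p=env.camera_params(n); R,t=p["R"],p["t"]
    d=R.T@np.array([(uv[0]-p["cx"])/p["fx"],(uv[1]-p["cy"])/p["fy"],1]); c=-R.T@t
    return (c+d*(z-c[2])/d[2])[:2]
def proj(n,X):
    p=env.camera_params(n); q=p["R"]@np.array(X,float)+p["t"]; return np.array([p["fx"]*q[0]/q[2]+p["cx"],p["fy"]*q[1]/q[2]+p["cy"]])
E
python3 - <<'E'
from h import *
np.set_printoptions(precision=1,suppress=True)
T=lambda u,v:(190+u/4.4-.4,145+v/4.4-.4)
S=lambda u,v:(180+u/4.2-.4,160+v/4.2-.4)
for k,u in dict(BL=(315,54),BR=(746,75),FR=(741,304),FL=(305,283),).items(): print("top",k,ray("top",T(*u),95))
for k,u in dict(BL=(392,62),BR=(690,290),FR=(547,417),FL=(240,172)).items(): print("side",k,ray("side",S(*u),95))
for u in ((508,432),(735,443),(520,418),(737,430)): print("drawer top",ray("top",T(*u),92))
for u in ((287,360),(440,508)): print("drawer side",ray("side",S(*u),92))
for u in ((288,432),(434,570)): print("drawer side bottom",ray("side",S(*u),3))
print("ring",ray("top",T(397,383),3),ray("side",S(247,338),3))
for z in (0,18,40): print("bunny",z,ray("top",T(98,330),z),ray("side",S(96,165),z))
print("sill",ray("top",T(0,35),40),ray("top",T(310,43),40),ray("top",T(790,68+6),40))
print("sill foot",ray("top",T(0,56),0),ray("top",T(310,70),0))
print("tiara",ray("top",(152,180),0),ray("top",(132,198),0), "horn",ray("top",(398,205),0))
E
```

```text
top BL [672.6   4.1]
top BR [ 663.6 -274.7]
top FR [ 514.6 -268.5]
top FL [523.4   8.3]
side BL [670.9  -4.1]
side BR [ 659.4 -279.7]
side FR [ 518.6 -274. ]
side FL [519.1  -1.3]
drawer top [ 431.6 -120.8]
drawer top [ 427.  -263.6]
drawer top [ 440.5 -128.3]
drawer top [ 435.2 -265. ]
drawer side [ 435.7 -131.2]
drawer side [ 427.3 -267.6]
drawer side bottom [ 436.8 -131.8]
drawer side bottom [ 432.3 -267.4]
ring [467.9 -55.5] [469.5 -58.2]
bunny 0 [500.7 147.7] [498.2 138.8]
bunny 18 [499. 146.] [489.6 126.3]
bunny 40 [496.8 143.9] [479.  111.1]
sill [695.4 216.4] [693.5   7. ] [ 677.7 -317.2]
sill foot [690.4 221.8] [684.1   6.4]
tiara [618.  332.7] [561.9 389.8] horn [ 554.  -411.1]
```

```bash
cat >> h.py <<'E'
def shift(c,yaw,w,yaw2=None):
    a=np.radians(yaw); x=np.array([np.cos(a),np.sin(a),0]); y=np.array([np.sin(a),-np.cos(a),0])
    d=(np.array(w,float)-c)/10
    return np.round([d@x,d@y,-d[2],0 if yaw2 is None else yaw-yaw2],2)
E
python3 - <<'E'
from h import *
c=np.array([206.2,536.8,214.])
print(shift(c,159,(380,-196,214),177.9),shift(c,159,(380,-196,45),177.9))
E
```

```text
[-42.49 -62.18  -0.   -18.9 ] [-42.49 -62.18  16.9  -18.9 ]
```

Call:
jog_arm --steps '[1,-42.5,-62.2,0,-18.9,1,-42.5,-62.2,0,-18.9,1,-42.5,-62.2,0,-18.9,1,-42.5,-62.2,0,-18.9,1,-42.5,-62.2,0,-18.9,1,-42.5,-62.2,0,-18.9,1,-42.5,-62.2,0,-18.9,1,-42.5,-62.2,0,-18.9,1,-42.5,-62.2,0,-18.9,1,-42.5,-62.2,0,-18.9,1,-42.5,-62.2,0,-18.9,1,-42.5,-62.2,0,-18.9,1,-42.5,-62.2,0,-18.9,1,-42.5,-62.2,0,-18.9,1,-42.5,-62.2,0,-18.9,1,-42.5,-62.2,0,-18.9,1,-42.5,-62.2,16.9,-18.9,1,-42.5,-62.2,16.9,-18.9,1,-42.5,-62.2,16.9,-18.9,1,-42.5,-62.2,16.9,-18.9]'

```text
time_s: 2.1
ee_pos: [376.5, -193.8, 41.1]
ee_rot: [179.8, -0.4, 177.9]
force: [-0.8, -0.3, -0.4]
gripper_width: 0.7
```

Call:
jog_arm --steps '[1,-1,0,0,0,1,-2,0,0,0,1,-2.5,0,0,0,1,-3,0,0,0,1,-3.5,0,0,0,1,-4,0,0,0,1,-4.5,0,0,0,1,-5,0,0,0,1,-5.5,0,0,0,1,-6,0,0,0,1,-6.5,0,0,0,1,-7,0,0,0,1,-7.5,0,0,0,1,-8,0,0,0,1,-8.5,0,0,0,1,-9,0,0,0,1,-9.3,0,0,0,1,-9.6,0,0,0,1,-9.8,0,0,0,1,-10,0,0,0]'

```text
time_s: 4.1
ee_pos: [479.8, -199.9, 44.9]
ee_rot: [180.0, -0.0, 177.9]
force: [-1.6, 0.8, 0.4]
gripper_width: 0.4
```

Call:
jog_arm --steps '[1,-0.2,0,0,0,1,-0.4,0,0,0,1,-0.6,0,0,0,1,-0.7,0,0,0,1,-0.8,0,0,0,1,-0.8,0,0,0]'

```text
time_s: 4.7
ee_pos: [488.1, -200.3, 44.9]
ee_rot: [-180.0, 0.0, 177.9]
force: [-0.7, 1.1, -0.1]
gripper_width: 0.3
```

Call:
jog_arm --steps '[1,-0.1,0,0,0,1,-0.2,0,0,0,1,-0.2,0,0,0]'

```text
time_s: 5.0
ee_pos: [490.0, -200.4, 44.9]
ee_rot: [-180.0, 0.0, 177.9]
force: [-0.8, 0.1, -0.0]
gripper_width: 0.4
```

Call:
jog_arm --steps '[1,-0.1,0,0,0,1,-0.2,0,0,0,1,-0.2,0,0,0]'

```text
time_s: 5.3
ee_pos: [490.8, -200.4, 45.0]
ee_rot: [180.0, -0.1, 177.9]
force: [-6.1, -0.7, 2.8]
gripper_width: 0.4
```

Call:
jog_arm --steps '[1,-0.1,0,0,0,1,-0.2,0,0,0,1,-0.3,0,0,0,1,-0.3,0,0,0]'

```text
time_s: 5.7
ee_pos: [490.7, -200.4, 45.0]
ee_rot: [180.0, -0.5, 177.9]
force: [-13.1, -2.5, 10.3]
gripper_width: 0.4
```

Hard stop felt at TCP x≈490.7 (−13 N), so the drawer is shut. Next: retract, rise, and travel to the front of the bunny.

Run:
```python
from h import *
c=np.array([495,-200.6,45.])
for w in ((415,-198,45),(400,-198,165),(400,144,165),(400,144,60)): print(shift(c,177.9,w))
```

```text
[ 8.   -0.03 -0.    0.  ]
[  9.5   -0.09 -12.     0.  ]
[ 10.76  34.09 -12.     0.  ]
[10.76 34.09 -1.5   0.  ]
```

Call:
jog_arm --steps '[1,4,0,0,0,1,8,0,0,0,1,8,0,0,0,1,9.5,0,-4,0,1,9.5,0,-8,0,1,9.5,0,-12,0,0.52,9.5,0,-12,0,0.52,10.8,34.1,-12,0,0.52,10.8,34.1,-12,0,0.52,10.8,34.1,-12,0,0.52,10.8,34.1,-12,0,0.52,10.8,34.1,-12,0,0.52,10.8,34.1,-12,0,0.52,10.8,34.1,-12,0,0.52,10.8,34.1,-12,0,0.52,10.8,34.1,-1.5,0,0.52,10.8,34.1,-1.5,0,0.52,10.8,34.1,-1.5,0,0.52,10.8,34.1,-1.5,0]'

```text
time_s: 7.6
ee_pos: [399.4, 143.8, 59.5]
ee_rot: [-180.0, -0.1, 177.8]
force: [-0.4, 0.2, 0.1]
gripper_width: 43.8
```

Run:
```python
from h import *
import cv2
a=env.grab_frame("top")[130:290,170:370,::-1]; b=env.grab_frame("side")[150:330,130:330,::-1]
cv2.imwrite("pics/p5.png",np.hstack([cv2.resize(a,(400,320),interpolation=cv2.INTER_CUBIC),cv2.resize(b,(400,360),interpolation=cv2.INTER_CUBIC)[:320]]))
s=env.state();print(s["ee_pos"],s["ee_rot"],s["gripper_width"],s["force"])
p=s["ee_pos"]
print(proj("top",p),proj("side",p))
```

```text
[401.45729987 144.48701483  61.62133379] [179.91741718   0.20845983 177.8405178 ] 43.74070405607222 [ 0.02987271 -0.17167108  0.028229  ]
[209.84825382 252.55032173] [174.75277744 202.14732797]
```

View pics/p5.png

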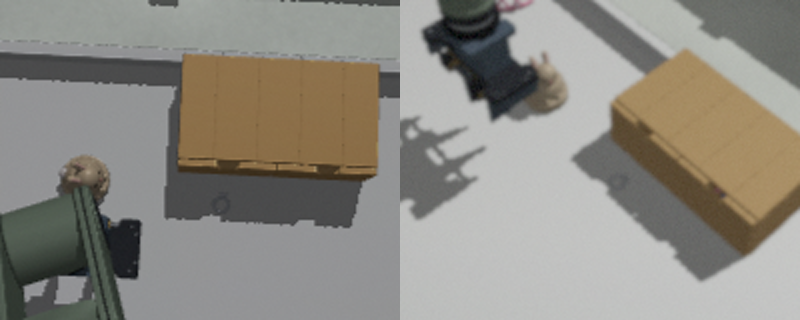

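The drawer front is now flush in both views. In the top view the gripper body's right edge is near px (240, 240–268). That gives a calibration check.

Run:
```python
from h import *
for z in (141,): print(proj("top",(439.5,55.5,z)),proj("top",(363.5,55.5,z)))
c=np.array([402,145.,60]); 
print(ray("top",(240,240),141),ray("top",(239,268),141))
for w in ((400,145,7),(430,145,7),(590,140,7)): print(shift(c,177.9,w))
```

```text
[240.88078351 237.81144159] [240.25092246 266.76353379]
[433.66395505  57.71527153] [360.23849648  58.72202762]
[ 0.2  -0.01  5.3   0.  ]
[-2.8  0.1  5.3  0. ]
[-18.81   0.19   5.3    0.  ]
```

Call:
jog_arm --steps '[0.52,0,0,2.6,0,0.52,0,0,5.2,0,0.52,0,0,5.2,0,0.52,-2,0,5.2,0,0.52,-4,0,5.2,0,0.52,-4.5,0,5.2,0,0.52,-5,0,5.2,0,0.52,-5.5,0,5.2,0,0.52,-6,0,5.2,0,0.52,-6.5,0,5.2,0,0.52,-7,0,5.2,0,0.52,-7.6,0,5.2,0,0.52,-8.3,0,5.2,0,0.52,-9,0,5.2,0,0.52,-9.7,0,5.2,0,0.52,-10.4,0,5.2,0,0.52,-11.1,0,5.2,0,0.52,-11.6,0,5.2,0,0.52,-12,0,5.2,0,0.52,-12,0,5.2,0]'

```text
time_s: 9.7
ee_pos: [520.4, 139.8, 8.0]
ee_rot: [180.0, 0.1, 177.9]
force: [0.1, -0.9, -0.2]
gripper_width: 43.9
```

Call:
jog_arm --steps '[0.52,-0.5,0,0,0,0.52,-1,0,0,0,0.52,-1.5,0,0,0,0.52,-2.0,0,0,0,0.52,-2.5,0,0,0,0.52,-3,0,0,0,0.52,-3.5,0,0,0,0.52,-4,0,0,0,0.52,-4.5,0,0,0,0.52,-5,0,0,0,0.52,-5.5,0,0,0,0.52,-5.9,0,0,0,0.52,-6.2,0,0,0,0.52,-6.5,0,0,0,0.52,-6.8,0,0,0,0.52,-7,0,0,0,0.52,-7,0,0,0]'

```text
time_s: 11.4
ee_pos: [589.9, 137.3, 8.0]
ee_rot: [180.0, 0.1, 177.9]
force: [-0.3, -0.4, -0.2]
gripper_width: 43.9
```

Call:
jog_arm --steps '[0.52,-0.2,0,0,0,0.52,-0.4,0,0,0,0.52,-0.5,0,0,0,0.52,-0.5,0,0,0]'

```text
time_s: 11.8
ee_pos: [594.6, 137.1, 8.0]
ee_rot: [180.0, 0.0, 177.9]
force: [-1.2, -0.0, 0.2]
gripper_width: 44.2
```

Run:
```python
from h import *
import cv2
a=env.grab_frame("top")[130:290,170:370,::-1]; b=env.grab_frame("side")[120:300,130:330,::-1]
cv2.imwrite("pics/p6.png",np.hstack([cv2.resize(a,(400,320),interpolation=cv2.INTER_CUBIC),cv2.resize(b,(400,360),interpolation=cv2.INTER_CUBIC)[:320]]))
s=env.state();print(s["ee_pos"],s["force"])
```

```text
[594.61890212 137.05088615   8.01604373] [-1.12878229  1.03793339 -0.93828344]
```

View pics/p6.png

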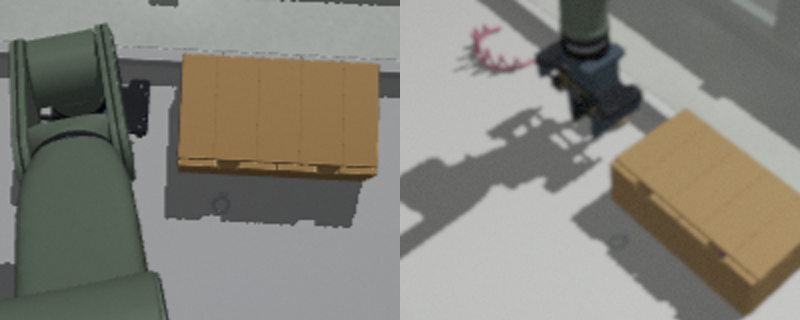

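The bunny is hidden ahead of the hand, near the upstand. I'll feel for the wall.

Call:
jog_arm --steps '[0.52,-0.1,0,0,0,0.52,-0.2,0,0,0,0.52,-0.2,0,0,0]'

```text
time_s: 12.2
ee_pos: [596.4, 137.0, 7.9]
ee_rot: [180.0, 0.0, 177.9]
force: [-1.3, 0.2, 0.6]
gripper_width: 43.9
```

Call:
jog_arm --steps '[0.52,-0.1,0,0,0,0.52,-0.2,0,0,0,0.52,-0.2,0,0,0]'

```text
time_s: 12.5
ee_pos: [598.6, 136.9, 7.9]
ee_rot: [180.0, 0.0, 177.9]
force: [-1.5, -0.0, 0.3]
gripper_width: 44.0
```

Call:
jog_arm --steps '[0.52,-0.1,0,0,0,0.52,-0.2,0,0,0,0.52,-0.2,0,0,0]'

```text
time_s: 12.8
ee_pos: [600.0, 136.8, 7.9]
ee_rot: [-180.0, -0.0, 177.9]
force: [-3.1, 1.3, 1.6]
gripper_width: 43.9
```

Call:
jog_arm --steps '[0.52,-0.1,0,0,0,0.52,-0.1,0,0,0,0.52,-0.1,0,0,0]'

```text
time_s: 13.1
ee_pos: [600.2, 136.7, 7.9]
ee_rot: [-180.0, -0.1, 177.9]
force: [-5.2, 0.8, 2.6]
gripper_width: 43.8
```

Run:
```python
from h import *
c=np.array([602,136.7,8.])
for w in ((520,140,8),(520,140,140),(560,225,140),(648.5,225,140),(648.5,225,8)): print(shift(c,177.9,w,87.9))
```

```text
[ 8.21e+00  3.00e-02 -0.00e+00  9.00e+01]
[ 8.21e+00  3.00e-02 -1.32e+01  9.00e+01]
[  4.52   8.67 -13.2   90.  ]
[ -4.32   8.99 -13.2   90.  ]
[-4.32  8.99 -0.   90.  ]
```

Call:
jog_arm --steps '[0.52,3,0,0,0,0.52,6,0,0,0,0.52,8.2,0,0,0,0.52,8.2,0,0,0,0.67,8.2,0,-4,0,0.67,8.2,0,-8,0,0.67,8.2,0,-13.2,0,0.67,8.2,0,-13.2,8,0.67,4.5,8.7,-13.2,16,0.67,4.5,8.7,-13.2,24,0.67,4.5,8.7,-13.2,32,0.67,4.5,8.7,-13.2,40,0.67,4.5,8.7,-13.2,48,0.67,4.5,8.7,-13.2,56,0.67,4.5,8.7,-13.2,64,0.67,4.5,8.7,-13.2,72,0.67,4.5,8.7,-13.2,80,0.67,-4.3,9,-13.2,88,0.67,-4.3,9,-13.2,90,0.67,-4.3,9,-13.2,90]'

```text
time_s: 15.1
ee_pos: [654.1, 225.0, 139.6]
ee_rot: [179.6, -0.1, 87.8]
force: [0.1, 1.0, -0.3]
gripper_width: 29.8
```

Run:
```python
from h import *
import cv2
a=env.grab_frame("top")[130:290,130:330,::-1]; b=env.grab_frame("side")[120:280,130:330,::-1]
cv2.imwrite("pics/p7.png",np.hstack([cv2.resize(a,(400,320),interpolation=cv2.INTER_CUBIC),cv2.resize(b,(400,320),interpolation=cv2.INTER_CUBIC)]))
s=env.state();print(s["ee_pos"],s["ee_rot"],s["qpos"])
for n in ("top","side"): print(proj(n,(644.6,135,9)))
```

```text
[649.25815059 225.02143547 139.53588927] [ 1.79927770e+02 -2.44856302e-02  8.78571293e+01] [ 1.81574992e+01  3.11122799e+01  7.97085614e+01 -2.24253441e-03
  6.91029197e+01  2.03011838e+01]
[217.33193017 171.88457629]
[236.05341575 174.43740799]
```

View pics/p7.png

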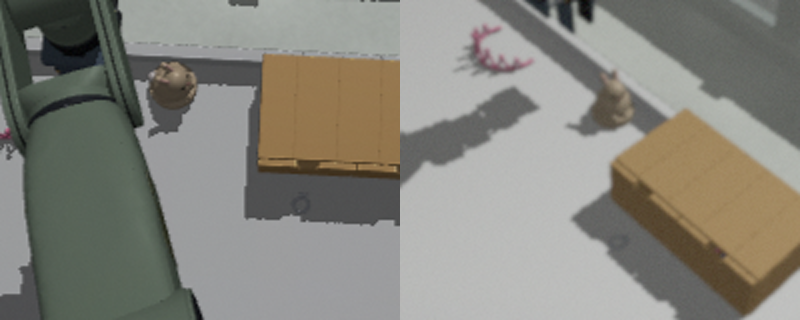

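The bunny stands upright against the upstand at top px (216,172), where expected. Next I lower the hand on its left and push it along the upstand.

Call:
jog_arm --steps '[0.67,0,0,4.5,0,0.67,0,0,9,0,0.67,0,0,13.2,0,0.67,0,0,13.2,0,0.67,-1.5,0,13.2,0,0.67,-2.5,0,13.2,0,0.67,-3,0,13.2,0,0.67,-3.4,0,13.2,0,0.67,-3.8,0,13.2,0,0.67,-4.2,0,13.2,0,0.67,-4.6,0,13.2,0,0.67,-5,0,13.2,0,0.67,-5.5,0,13.2,0,0.67,-6,0,13.2,0,0.67,-6.5,0,13.2,0,0.67,-7,0,13.2,0,0.67,-7.5,0,13.2,0,0.67,-8,0,13.2,0,0.67,-8,0,13.2,0]'

```text
time_s: 17.1
ee_pos: [644.7, 145.0, 8.2]
ee_rot: [180.0, -0.0, 87.9]
force: [-0.4, 1.7, 1.4]
gripper_width: 30.2
```

Call:
jog_arm --steps '[0.67,-0.5,0,0,0,0.67,-1,0,0,0,0.67,-1.5,0,0,0,0.67,-2,0,0,0,0.67,-2.5,0,0,0,0.67,-3,0,0,0,0.67,-3.4,0,0,0,0.67,-3.8,0,0,0,0.67,-4.2,0,0,0,0.67,-4.5,0,0,0,0.67,-4.8,0,0,0,0.67,-4.8,0,0,0]'

```text
time_s: 18.3
ee_pos: [643.0, 96.7, 8.0]
ee_rot: [180.0, 0.0, 87.9]
force: [-1.2, 2.9, 2.3]
gripper_width: 30.1
```

Call:
jog_arm --steps '[0.67,-0.1,0,0,0,0.67,-0.2,0,0,0,0.67,-0.3,0,0,0,0.67,-0.3,0,0,0]'

```text
time_s: 18.7
ee_pos: [642.9, 94.1, 7.9]
ee_rot: [180.0, 0.0, 87.9]
force: [0.2, 4.2, 3.3]
gripper_width: 30.1
```

Call:
jog_arm --steps '[0.67,-0.1,0,0,0,0.67,-0.2,0,0,0,0.67,-0.2,0,0,0]'

```text
time_s: 19.0
ee_pos: [642.7, 92.0, 7.9]
ee_rot: [180.0, 0.0, 87.9]
force: [-1.2, 3.6, 1.6]
gripper_width: 30.3
```

Call:
jog_arm --steps '[0.67,-0.1,0,0,0,0.67,-0.2,0,0,0,0.67,-0.2,0,0,0]'

```text
time_s: 19.3
ee_pos: [642.7, 90.0, 7.9]
ee_rot: [180.0, 0.0, 87.9]
force: [0.5, 3.0, 3.4]
gripper_width: 30.1
```

Call:
jog_arm --steps '[0.67,-0.1,0,0,0,0.67,-0.2,0,0,0,0.67,-0.2,0,0,0]'

```text
time_s: 19.6
ee_pos: [642.6, 88.0, 8.0]
ee_rot: [180.0, 0.0, 87.9]
force: [-0.3, 3.0, 3.6]
gripper_width: 29.9
```

Call:
jog_arm --steps '[0.67,-0.1,0,0,0,0.67,-0.2,0,0,0,0.67,-0.2,0,0,0]'

```text
time_s: 19.9
ee_pos: [642.6, 86.8, 8.0]
ee_rot: [180.0, -0.1, 87.9]
force: [-0.1, 6.2, 3.0]
gripper_width: 30.1
```

Call:
jog_arm --steps '[0.67,-0.1,0,0,0,0.67,-0.2,0,0,0,0.67,-0.2,0,0,0]'

```text
time_s: 20.2
ee_pos: [642.6, 86.6, 8.1]
ee_rot: [180.0, -0.2, 87.8]
force: [-1.1, 11.2, 2.8]
gripper_width: 29.9
```

Firm stop against the organizer at +11 N. Now a small sideways nudge towards the upstand to confirm that contact too.

Call:
jog_arm --steps '[0.67,0.1,0.05,0,0,0.67,0.1,0.1,0,0,0.67,0.1,0.2,0,0,0.67,0.1,0.2,0,0]'

```text
time_s: 20.6
ee_pos: [642.8, 86.6, 7.9]
ee_rot: [-179.8, -0.1, 87.8]
force: [-3.5, 8.1, 5.2]
gripper_width: 30.4
```

Call:
jog_arm --steps '[0.67,0,0.1,0,0,0.67,0,0.2,0,0,0.67,0,0.2,0,0]'

```text
time_s: 20.9
ee_pos: [643.0, 86.6, 7.6]
ee_rot: [-179.6, -0.1, 87.8]
force: [-6.5, 9.4, 7.5]
gripper_width: 30.3
```

Both contacts held: −6.5 N in x, +9.4 N in y, with no motion. Withdrawing.

Call:
jog_arm --steps '[0.67,0.1,-0.2,0,0,0.67,0.2,-0.4,0,0,0.67,0.6,-0.4,0,0,0.67,1.2,-0.4,0,0,0.67,3,-0.4,0,0,0.67,6,-0.4,0,0,0.67,9,-0.4,0,0,0.67,9,-0.4,0,0,0.67,9,-0.4,-5,0,0.67,9,-0.4,-10,0,0.67,9,-0.4,-15,0,0.67,9,-0.4,-20,0,0.67,10,-30,-20,0,0.67,10,-30,-20,0,0.67,10,-30,-20,0,0.67,10,-30,-20,0,0.67,10,-30,-20,0,0.67,10,-30,-20,0,0.67,10,-30,-20,0,0.67,10,-30,-20,0]'

```text
time_s: 22.9
ee_pos: [350.1, 196.2, 208.5]
ee_rot: [179.9, -0.0, 88.0]
force: [0.0, 1.1, -0.6]
gripper_width: 30.0
```

Run:
```python
from h import *
import cv2
A=env.grab_frame("top");B=env.grab_frame("side")
cv2.imwrite("pics/top8.png",A[:,:,::-1]);cv2.imwrite("pics/side8.png",B[:,:,::-1])
a=A[140:260,190:310,::-1]; b=B[150:270,190:310,::-1]
cv2.imwrite("pics/p8.png",np.hstack([cv2.resize(i,(400,400),interpolation=cv2.INTER_CUBIC) for i in (a,b)]))
s=env.state();print(s["time_s"],s["ee_pos"],s["force"],abs(s["qvel"]).max())
for n in ("top","side"): print(proj(n,(641,38,9)))
```

```text
23.0 [351.58609772 196.35574569 208.27970247] [0.55781666 0.12202184 0.56551262] 0.9767610465688931
[249.42169019 173.59323876]
[255.78996016 190.42869213]
```

View pics/p8.png

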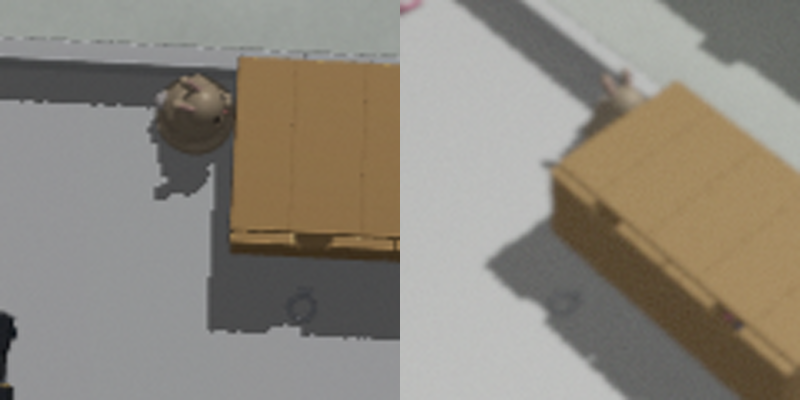

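View pics/side8.png

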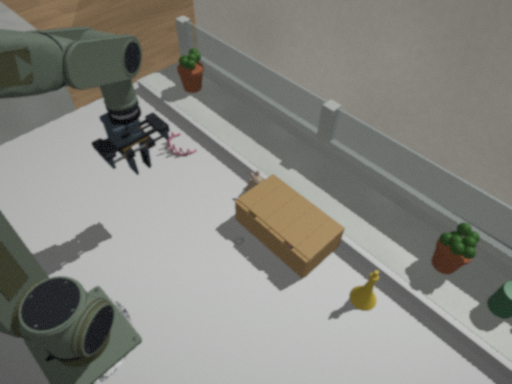

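The bunny sits upright in the corner: foot centre at top px (248.5,174), predicted (249.4,173.6), touching the organizer's side. The drawer is flush, and the ring (280.6,231.5), tiara and horn have not moved. The hand is clear.

```bash
python3 -c "
from workcell import env
print(env.job_done())"
```

```text
the job is handed in; nothing more can be done
None
```

The drawer is shut and the bunny is upright in the corner on the organizer's left. I handed the job in at about 23 s of the 67 s allowed.

- **Drawer:** I pushed it with the shut fingertips until it hit a hard stop. The arm stopped moving and the force reached 13 N. Both cameras show the front flush with the left-hand drawer.
- **Bunny:** I pushed it low at the foot, first forward to the upstand and then along it into the corner. With the fingertips still on it, it would not move further either way (about 6.5 N towards the upstand, 9.4 N towards the organizer).
- **Last pictures:** After I withdrew the hand, the foot was within 1 pixel (about 3 mm) of where I expected it. The ring was unmoved to within half a pixel. The tiara and horn looked unmoved, and the hand was well clear.

**What disagreed or is less certain:** the two cameras differed by about 8 mm in y, so I took the final positions from touch. The bunny's contact with the upstand rests on the force reading and the expected position, because its own head hides that edge from above.

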